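Light up the vase on its press-to-light display base

TASK

Slide the black switch on the white display lamp base all the way to the green-dot end. Then stand the blue vase upright in the middle of the base's round sprung plate and press the vase down until the plate is fully depressed, holding it there for about half a second; only the vase should press the plate. Finally let the plate rise again and leave the vase standing there, with the switch still on, and leave the lucky cat, the photo frame and the paperweight where they are.

Things in the scene. Friction and masses are not known exactly. Their poses are not given: they have to be found in the camera images.
- vase: loose blue ceramic vase, round and open at the top, 150 mm tall, about 300 g; starts upright on the cabinet top (z = 0). Origin: centre of its underside, z up its axis. Radius 27 mm at the foot, 37 mm at z = 35 mm, 34 mm at z = 60 mm, narrowing to a straight neck of radius 17 mm from z = 82 to 138 mm, flaring to a lip of radius 21 mm at z = 150 mm. The neck can be gripped from above (34 mm wide)
- lamp_base: fixed white plastic display lamp base, a 30 mm high slab, 160 mm along its x (from -100 to +60 mm) and 120 mm along its y (+-60 mm). Origin: on its underside, straight below the centre of the round plate; z up; its -x end carries the slide switch. It stands at z = 0 and is turned by up to 0.6 rad from the world axes
- plate_top (a point): centre of the top face of the cream round sprung plate (90 mm diameter, with a 68 mm brass ring line drawn on it, standing 16 mm above the slab); top face at 46 mm above the cabinet top when up, 36 mm when fully down
- plate (a joint): how far the plate is pressed down, in m: 0 = up, 0.010 = fully down against a firm stop. A spring returns it: it starts to sink under about 4 N and needs about 10 N in all on its top to be fully down; the vase's own weight hardly moves it (under 2 mm)
- switch_top (a point): centre of the top face of the black slide switch, a block 20 mm along the base's x, 14 mm along the base's y, standing 19 mm proud of the slab (top at 49 mm above the cabinet top). It travels along the base's y on the line x = -78 mm, from the red dot (base y = -48 mm) towards the green dot (base y = +48 mm); its centre goes from base y = -14 mm (off) to +14 mm (on)
- switch (a joint): travel of the slide switch towards the green dot (base +y), in m: 0 = off, 0.028 = fully on against a stop; starts at 0 to 0.006; it needs about 1.5 to 2 N and stays where it is left
- cat: bystander: loose gold plastic lucky cat with a raised arm, 135 mm tall, about 80 mm across; origin: centre of its underside
- frame: bystander: loose wooden photo frame leaning back on its hinged stand, 130 mm wide (y), 170 mm tall, 100 mm deep (x); origin: on the cabinet top under it, picture faces its +x
- paperweight: bystander: loose green glass dome paperweight, 70 mm diameter, 40 mm tall; origin: centre of its underside
There are look-alikes about, which are no part of the job. Of the things that look like the vase, the smallest one is meant.

How it is judged:
By the outcome, as a careful person would: the job done as asked, in the order asked, and still so for the second after the job is handed in, with the robot touching nothing.
It also fails if it takes over 64 s, if anything falls off the work surface, if the arm or the gripper's body presses on something with over 40 N, if the wrist force passes 120 N, or if a joint passes its speed limit or range.

ROBOT

A 6-joint arm with a two-finger parallel gripper is mounted at the origin on the work surface. World frame = base frame: x ahead of the robot, y to its left, z up, the work surface at z = 0. Lengths are in m, angles in rad, forces in N, time in s.
With the tool pointing down it reaches from about 0.35 to 0.775 m from the base axis. Payload 7.3 kg.
Tool frame: the origin (TCP) lies on the front face of the gripper's body, between the roots of the fingers; the fingertips stand ahead of it and the grasp point (between the pads) lies 47 mm ahead of it (finger_overhang is the z of the fingertips in the tool frame, in m); z points along the fingers, y is the line along which they close (so a half turn about z gives the same grasp; the last joint's range is limited). The gripper opens to 92 mm and grips with 3 to 60 N. Pads are 19 mm wide; open, the fingers measure 130 mm over their backs; the gripper's body (75 mm by 190 mm) begins 47 mm behind the grasp point.
Start: joints at [1.188, 0.342, 1.524, -0, 1.275, -0.146], TCP at [0.123, 0.51, 0.292] pointing down, gripper open.
Joint ranges: [-2.53, 2.53], [-0.77, 2.02], [0.04, 2.7], [-1, 4.14], [0.28, 2.66], [-3.11, 3.11]. Speed limits (rad/s): [2.57, 2.57, 3.14, 3.14, 3.14, 3.14].

INTERFACE

Orientations are given as [roll, pitch, yaw] about the fixed x, y, z axes, in that order (R = Rz(yaw) Ry(pitch) Rx(roll)).
In Python, from cell import * gives the robot as it stands. The module is installed in compiled form; this text tells all that it offers.
- The arm moves only by the tool arm_command, never from a script. Its argument "series" is a list of rows, each an object of numbers: "x", "y", "z": the shift along the tool's x, y, z in mm; "rx", "ry", "rz": the turn, a rotation vector about the tool's x, y, z in degrees. A call has 1 to 20 rows; each row is the pose to reach, as a shift and turn from the pose commanded when the call began, along the tool's axes at that moment; what a row does not reach only later rows make up. A row lasts 1/10 s, in which the tool goes at most 50 mm and 8.59 degrees, less where a joint would pass 70% of its speed; a pose out of reach is approached as far as the arm can. A call with a gripper value outside its range is refused whole. "hand" is the finger opening in mm, from 0 to 91.8, set as the call begins (left out, the last holds). The fingers move at their own pace and stop on an object; "squeeze" is the grip in N (left out, the last holds). Time passes only in rows, so rows that repeat a pose let the fingers close. It gives the time, the measured TCP pose, the force, the opening and the grip force at its end, in the units of the state.
- observe(): the state, without advancing time (a new reading comes with each control period).
- read_camera(name): name is "scene" or "top" or "wrist"; returns a dict with "pixels" (384x512x3 uint8, blue, green, red), "K" (3x3 intrinsics, pixels), "rvec" (rotation vector, rad) and "tvec" (3), from world to camera coordinates, as OpenCV has them. Camera axes: x right, y down, z forward; pixel columns grow to the right and rows downward; lengths in m; the calibration is good to about 2 mm. A picture is of the moment at which its call begins. There is no depth.
- hand_in(): hands the job in; it is judged then, once.
Trained networks look in a picture, given as the dict that the camera call returned (one of the last four; its "shot" number tells which), for a name from the list of things; names that differ only in an ending like _2 or _b are one class to them, and where a whole thing is asked for, a point or a joint stands for the part that bears it (a point fixed in the world has none). Each returns a list of dicts, best first, with "confidence" (0 to 1); they miss things now and then, are a little off and sometimes report something else, mostly with a low value. They report only what shows in the picture. A call takes as long as a camera call. They do not tell look-alikes from the thing itself.
- boxes_of(picture, query): "point" ([x, y, z] in m, in world coordinates, good to about 4 mm: the middle of the surface that is visible of it).
- trace(picture, query): "pixels" (384x512 bool, what is visible of it).
- mark_of(picture, query): "point" ([x, y, z] in m, in world coordinates, good to about 4 mm: a listed point, or the origin of a listed thing).
The state is a dict: "time": time; "qpos": joint angles; "qvel": joint speeds; "joint_efforts": joint torques, N m; "tool_pos": TCP position; "tool_rot": TCP orientation; "contact_force": force on the tool from outside, world axes, zero at the start; "torque": the same for the moment, N m; "opening": finger opening in m; "grip_force": force on a finger pad.
Only numpy, scipy, OpenCV 4.12 (cv2) and the standard library are available. Lean on these libraries where they do the work, as an engineer would, in place of code of your own. Each camera call takes 0.05 s, during which the arm holds its last target. There are 200 camera calls.

## Working session

There is one attempt and no reset: what is moved stays moved. The work goes in short steps, Python scripts to look and compute and a tool call to move; the robot and the scene stay as the last step left them, time stands still between calls to the robot, and variables do not carry over. Pictures are saved under pics/ and viewed, at most 13 in all, crops included, and the job is handed in when it is done.

Besides the shell and the picture viewer there is one more tool, called after "Emit:" as name(argument=value, ...) on one line, values as JSON. arm_command: Moves the arm, as the interface text tells. Its arguments: {"type":"object","properties":{"series":{"type":"array"},"hand":{"type":"number"},"squeeze":{"type":"number"}},"required":["series"]}

```bash
mkdir -p pics; python3 - <<'E'
from cell import *
import cv2,numpy as np
s=observe(); print({k:np.round(v,3).tolist() for k,v in s.items()})
ims=[]
for n in("scene","top"):
    p=read_camera(n); ims.append(p["pixels"])
    for q in("vase","lamp_base","cat","frame","paperweight"):
        print(n,q,"M",[(np.round(d["point"],3).tolist(),round(d["confidence"],2)) for d in mark_of(p,q)][:4])
    for q in("switch_top","plate_top"):
        print(n,q,"M",[(np.round(d["point"],3).tolist(),round(d["confidence"],2)) for d in mark_of(p,q)][:3])
    cv2.imwrite(f"pics/{n}0.png",p["pixels"])
    cv2.imwrite
E
```

```text
{'time': 0.0, 'qpos': [1.188, 0.343, 1.525, 0.0, 1.275, -0.146], 'qvel': [0.0, -0.0, 0.003, -0.0, -0.0, 0.001], 'joint_efforts': [-0.0, -43.125, -24.422, 0.072, 0.056, -0.0], 'tool_pos': [0.123, 0.51, 0.292], 'tool_rot': [-3.14, -0.0, 2.905], 'contact_force': [-0.277, 0.57, 0.255], 'torque': [0.034, 0.001, -0.058], 'grip_force': 0.0, 'opening': 0.092}
scene vase M [([0.528, -0.237, -0.003], 0.76), ([0.659, -0.226, -0.004], 0.7), ([0.432, -0.339, 0.001], 0.62)]
scene lamp_base M [([0.563, 0.203, -0.002], 0.79)]
scene cat M [([0.598, 0.454, -0.002], 0.58)]
scene frame M [([0.591, -0.479, 0.002], 0.98)]
scene paperweight M [([0.738, -0.017, -0.003], 0.51)]
scene switch_top M [([0.491, 0.161, 0.045], 0.47), ([0.598, 0.456, -0.0], 0.36)]
scene plate_top M [([0.493, 0.159, 0.045], 0.69), ([0.561, 0.202, 0.049], 0.63)]
top vase M [([0.43, -0.341, 0.002], 0.81), ([0.657, -0.228, 0.001], 0.63), ([0.524, -0.236, -0.001], 0.59)]
top lamp_base M [([0.557, 0.206, 0.0], 0.58), ([0.495, 0.159, 0.049], 0.34)]
top cat M [([0.602, 0.454, 0.003], 0.55)]
top frame M [([0.592, -0.483, 0.001], 0.76)]
top paperweight M [([0.739, -0.018, 0.001], 0.7)]
top switch_top M [([0.489, 0.159, 0.051], 0.61)]
top plate_top M []
```

View pics/scene0.png

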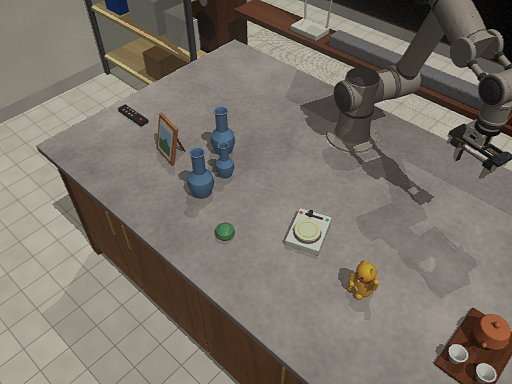

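View pics/top0.png

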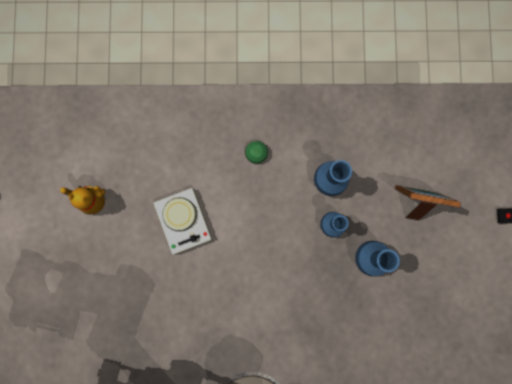

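Scene view: small vase at (225,165) between two bigger blue vases, (201,180) and (222,135). The base's plate is at (307,231). Top view: small vase (335,224), plate (179,214), switch (190,240), green dot (173,246), red dot (206,234). The positions fit a base yaw of about 0.43 rad. I'll go above the switch start side and look with the wrist camera.

Emit:
arm_command(series=[{"x": -460,"y": -276,"z": 40,"rz": -38},{"x": -460,"y": -276,"z": 40,"rz": -38},{"x": -460,"y": -276,"z": 40,"rz": -38},{"x": -460,"y": -276,"z": 40,"rz": -38},{"x": -460,"y": -276,"z": 40,"rz": -38},{"x": -460,"y": -276,"z": 40,"rz": -38},{"x": -460,"y": -276,"z": 40,"rz": -38},{"x": -460,"y": -276,"z": 40,"rz": -38},{"x": -460,"y": -276,"z": 40,"rz": -38},{"x": -460,"y": -276,"z": 40,"rz": -38},{"x": -460,"y": -276,"z": 40,"rz": -38},{"x": -460,"y": -276,"z": 40,"rz": -38},{"x": -460,"y": -276,"z": 40,"rz": -38},{"x": -460,"y": -276,"z": 40,"rz": -38}], hand=0, squeeze=20)

```text
invalid input
```

```bash
cat > h.py <<'E'
from cell import *
import cell,cv2,numpy as np
from scipy.spatial.transform import Rotation as R
def delta(target,yaw=None):
    s=observe(); T=R.from_euler('xyz',s["tool_rot"])
    d=T.inv().apply(np.array(target)-s["tool_pos"])*1000
    rv=np.degrees((T.inv()*R.from_euler('xyz',[np.pi,0,yaw])).as_rotvec()) if yaw is not None else None
    print("pos",np.round(s["tool_pos"],4),"rpy",np.round(s["tool_rot"],3),"shift mm",np.round(d,1),"rot",None if rv is None else np.round(rv,1))
def ray(p,uv,z):
    Rm=cv2.Rodrigues(np.array(p["rvec"],float))[0]; t=np.array(p["tvec"],float).ravel()
    n=cv2.undistortPoints(np.array([[uv]],float),np.array(p["K"]),None)[0,0]
    c=-Rm.T@t; d=Rm.T@np.array([*n,1]); return c+d*(z-c[2])/d[2]
E
python3 - <<'E'
from h import *
print([ (k,getattr(cell,k)) for k in dir(cell) if 'overhang' in k.lower()])
p=read_camera("wrist"); cv2.imwrite("pics/w1.png",p["pixels"])
for q in("lamp_base","switch_top","plate_top"):
    print(q,[(np.round(d["point"],4).tolist(),round(d["confidence"],2)) for d in mark_of(p,q)][:3])
delta([.506,.133,.25],3.57)
np.savez("w1.npz",**{k:np.array(v) for k,v in p.items()})
E
```

```text
[('finger_overhang', 0.0655)]
lamp_base []
switch_top []
plate_top []
pos [0.1231 0.5104 0.2923] rpy [ 3.142 -0.     2.905] shift mm [-460.7 -277.    42.2] rot [  0.    0.  -38.1]
```

View pics/w1.png

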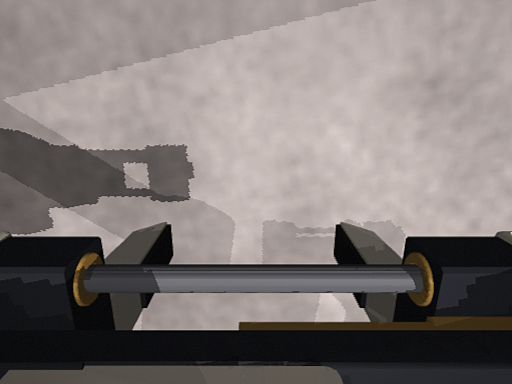

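The wrist picture shows only bare top, with the fingers at about (150,260) and (360,260). The move was refused and nothing moved, so I'll retry with all the keys in each row.

Emit:
arm_command(series=[{"x": -460,"y": -276,"z": 40,"rx": 0,"ry": 0,"rz": -38},{"x": -460,"y": -276,"z": 40,"rx": 0,"ry": 0,"rz": -38},{"x": -460,"y": -276,"z": 40,"rx": 0,"ry": 0,"rz": -38},{"x": -460,"y": -276,"z": 40,"rx": 0,"ry": 0,"rz": -38},{"x": -460,"y": -276,"z": 40,"rx": 0,"ry": 0,"rz": -38},{"x": -460,"y": -276,"z": 40,"rx": 0,"ry": 0,"rz": -38},{"x": -460,"y": -276,"z": 40,"rx": 0,"ry": 0,"rz": -38},{"x": -460,"y": -276,"z": 40,"rx": 0,"ry": 0,"rz": -38},{"x": -460,"y": -276,"z": 40,"rx": 0,"ry": 0,"rz": -38},{"x": -460,"y": -276,"z": 40,"rx": 0,"ry": 0,"rz": -38},{"x": -460,"y": -276,"z": 40,"rx": 0,"ry": 0,"rz": -38},{"x": -460,"y": -276,"z": 40,"rx": 0,"ry": 0,"rz": -38},{"x": -460,"y": -276,"z": 40,"rx": 0,"ry": 0,"rz": -38},{"x": -460,"y": -276,"z": 40,"rx": 0,"ry": 0,"rz": -38}], hand=0, squeeze=20)

```text
time: 2.4
tool_pos: [0.5049, 0.1346, 0.252]
tool_rot: [3.141, -0.001, -2.716]
contact_force: [0.2, -0.1, 0.2]
opening: 0.0006
grip_force: 0.0
```

```bash
python3 - <<'E'
from h import *
p=read_camera("wrist"); cv2.imwrite("pics/w2.png",p["pixels"])
t=read_camera("top"); 
for n,c in(("w",p),("t",t)):
  for q in("lamp_base","switch_top","plate_top"):
    print(n,q,[(np.round(d["point"],4).tolist(),round(d["confidence"],2)) for d in mark_of(c,q)][:3])
np.savez("w2.npz",**{k:np.array(v) for k,v in p.items()})
np.savez("t2.npz",**{k:np.array(v) for k,v in t.items()})
big=cv2.resize(t["pixels"][170:270,130:260],None,fx=5,fy=5,interpolation=cv2.INTER_CUBIC); cv2.imwrite("pics/t2.png",big)
E
```

```text
w lamp_base [([0.5589, 0.2034, 0.0002], 0.55)]
w switch_top [([0.4887, 0.159, 0.052], 0.71)]
w plate_top [([0.5565, 0.2035, 0.0472], 0.64)]
t lamp_base [([0.558, 0.2047, 0.0018], 0.97)]
t switch_top []
t plate_top [([0.5597, 0.2009, 0.0479], 0.67)]
```

View pics/w2.png

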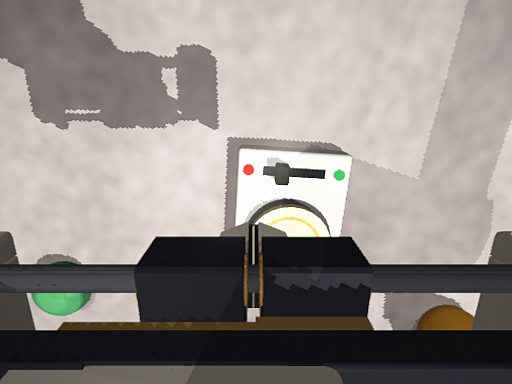

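The wrist view shows the red dot at (249,169), the green dot at (339,175), the switch at about (283,173) and the slab's far corners at (240,147) and (351,154).

```bash
python3 - <<'E'
from h import *
p=dict(np.load("w2.npz")); im=p["pixels"].astype(int); b,g,r=im[...,0],im[...,1],im[...,2]
reg=np.zeros(im.shape[:2],bool); reg[150:195,238:352]=1
def cen(m): v,u=np.nonzero(m&reg); return [u.mean(),v.mean()],len(u)
red,n1=cen((r>150)&(g<100)&(b<100)); gr,n2=cen((g>120)&(r<100)&(b<140)); print(red,n1,gr,n2)
a=ray(p,red,.03); c=ray(p,gr,.03); d=c-a; L=np.linalg.norm(d); y=d[:2]/L; x=np.array([y[1],-y[0]])
m=(a+c)[:2]/2; print("red",a,"green",c,"sep",L,"plate",m+.078*x,"yaw",np.arctan2(x[1],x[0]))
for k,uv in(("corners",(240,147)),("",(351,154))):
    q=ray(p,uv,.03)[:2]-(m+.078*x); print("corner base",q@x,q@y)
pl=m+.078*x
# switch top mask
v,u=np.nonzero((im.sum(2)<150)&reg&(np.indices(reg.shape)[0]<190)); print("dark",u.min(),u.max(),v.min(),v.max())
for uv in((276,163),(291,163),(276,184),(291,184)):
    q=ray(p,uv,.049)[:2]-pl; print("sw",q@x,q@y)
st=pl-.078*x-.044*y
yaw=np.arctan2(x[1],x[0])+np.pi
delta([*st,.034+.0655],yaw)
E
```

```text
[np.float64(248.20481927710844), np.float64(169.40963855421685)] 83 [np.float64(338.9753086419753), np.float64(174.8641975308642)] 81
red [0.50325842 0.12885537 0.03      ] green [0.46911928 0.21841455 0.03      ] sep 0.09584533445059674 plate [0.55907311 0.20141777] yaw 0.36418712692826233
corner base -0.10103585232929252 -0.05767869695780849
corner base -0.10084865996917038 0.05716556417298329
dark 275 324 169 184
sw -0.09061734603242422 -0.02112866385190383
sw -0.0915216649503875 -0.006469720346364123
sw -0.0692946543196388 -0.01934601706467169
sw -0.07021633311431315 -0.004386694802513344
pos [0.5052 0.1348 0.2525] rpy [-3.142  0.    -2.714] shift mm [  4.1  -0.7 153. ] rot [-0.   0.   3.6]
```

Emit:
arm_command(series=[{"x": 4,"y": -1,"z": 50,"rx": 0,"ry": 0,"rz": 3.6},{"x": 4,"y": -1,"z": 100,"rx": 0,"ry": 0,"rz": 3.6},{"x": 4,"y": -1,"z": 125,"rx": 0,"ry": 0,"rz": 3.6},{"x": 4,"y": -1,"z": 138,"rx": 0,"ry": 0,"rz": 3.6},{"x": 4,"y": -1,"z": 145,"rx": 0,"ry": 0,"rz": 3.6},{"x": 4,"y": -1,"z": 150,"rx": 0,"ry": 0,"rz": 3.6},{"x": 4,"y": -1,"z": 150,"rx": 0,"ry": 0,"rz": 3.6}])

```text
time: 3.5
tool_pos: [0.5025, 0.1317, 0.1023]
tool_rot: [3.142, 0.0, -2.778]
contact_force: [0.2, 0.4, 0.2]
opening: 0.0008
grip_force: 0.0
```

Emit:
arm_command(series=[{"x": 0,"y": 4,"z": 0,"rx": 0,"ry": 0,"rz": 0},{"x": 0,"y": 8,"z": 0,"rx": 0,"ry": 0,"rz": 0},{"x": 0,"y": 12,"z": 0,"rx": 0,"ry": 0,"rz": 0},{"x": 0,"y": 16,"z": 0,"rx": 0,"ry": 0,"rz": 0},{"x": 0,"y": 20,"z": 0,"rx": 0,"ry": 0,"rz": 0},{"x": 0,"y": 24,"z": 0,"rx": 0,"ry": 0,"rz": 0},{"x": 0,"y": 27,"z": 0,"rx": 0,"ry": 0,"rz": 0},{"x": 0,"y": 27,"z": 0,"rx": 0,"ry": 0,"rz": 0}])

```text
time: 4.3
tool_pos: [0.4929, 0.1574, 0.1025]
tool_rot: [3.141, 0.001, -2.778]
contact_force: [-0.1, -0.3, 3.9]
opening: 0.0006
grip_force: 1.4
```

```bash
python3 - <<'E'
from h import *
print(observe()["contact_force"],observe()["torque"])
p=read_camera("wrist"); t=read_camera("top")
a=cv2.resize(p["pixels"][100:340,180:400],None,fx=2,fy=2); b=cv2.resize(t["pixels"][180:260,145:220],None,fx=4.5,fy=6,interpolation=cv2.INTER_CUBIC)
cv2.imwrite("pics/3.png",np.hstack([a,b[:480,:340]]))
print(observe()["contact_force"])
E
```

```text
[-0.12336079 -0.32662676  3.92776775] [ 0.06784245 -0.05273846  0.01682774]
[ 1.52232512 -0.40630011  1.71382909]
```

View pics/3.png

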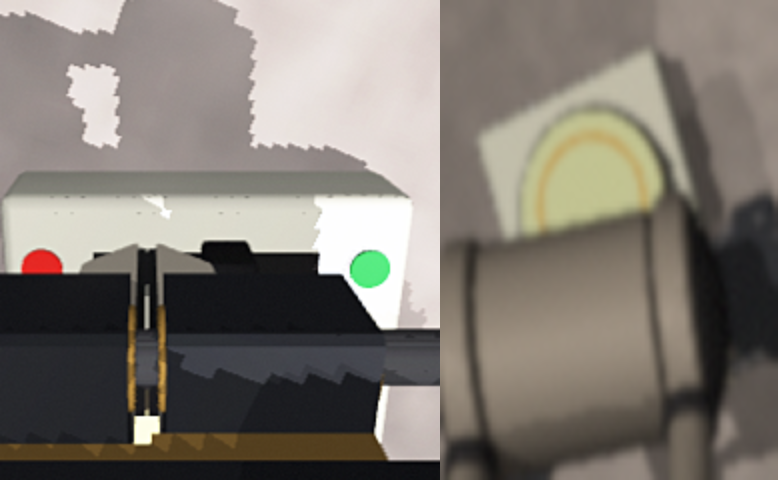

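The crop shows the switch at about (228,255), ahead of the fingers at (148,255). It is around base y = +6, so it needs roughly 8 mm more.

Emit:
arm_command(series=[{"x": 0,"y": 2,"z": 0,"rx": 0,"ry": 0,"rz": 0},{"x": 0,"y": 4,"z": 0,"rx": 0,"ry": 0,"rz": 0},{"x": 0,"y": 6,"z": 0,"rx": 0,"ry": 0,"rz": 0},{"x": 0,"y": 7,"z": 0,"rx": 0,"ry": 0,"rz": 0},{"x": 0,"y": 7,"z": 0,"rx": 0,"ry": 0,"rz": 0}])

```text
time: 4.9
tool_pos: [0.4903, 0.1636, 0.1022]
tool_rot: [3.141, 0.0, -2.778]
contact_force: [1.9, 0.0, 2.9]
opening: 0.0005
grip_force: 1.5
```

Emit:
arm_command(series=[{"x": 0,"y": 1,"z": 0,"rx": 0,"ry": 0,"rz": 0},{"x": 0,"y": 2,"z": 0,"rx": 0,"ry": 0,"rz": 0},{"x": 0,"y": 2,"z": 0,"rx": 0,"ry": 0,"rz": 0}])

```text
time: 5.2
tool_pos: [0.4895, 0.1653, 0.1022]
tool_rot: [3.142, 0.0, -2.778]
contact_force: [1.5, -1.9, 2.5]
opening: 0.0007
grip_force: 1.6
```

Emit:
arm_command(series=[{"x": 0,"y": 1,"z": 0,"rx": 0,"ry": 0,"rz": 0},{"x": 0,"y": 2,"z": 0,"rx": 0,"ry": 0,"rz": 0},{"x": 0,"y": 2,"z": 0,"rx": 0,"ry": 0,"rz": 0}])

```text
time: 5.5
tool_pos: [0.4894, 0.166, 0.1023]
tool_rot: [-3.139, 0.0, -2.777]
contact_force: [4.4, -8.4, 4.1]
opening: 0.0008
grip_force: 4.4
```

Emit:
arm_command(series=[{"x": 0,"y": 0.5,"z": 0,"rx": 0,"ry": 0,"rz": 0},{"x": 0,"y": 1,"z": 0,"rx": 0,"ry": 0,"rz": 0},{"x": 0,"y": 1,"z": 0,"rx": 0,"ry": 0,"rz": 0}])

```text
time: 5.8
tool_pos: [0.4894, 0.1662, 0.1023]
tool_rot: [-3.138, 0.0, -2.777]
contact_force: [4.3, -12.2, 2.4]
opening: 0.0003
grip_force: 5.8
```

The switch is hard against its stop: 12 N with no more movement. I'll retreat and hover beside the vase.

Emit:
arm_command(series=[{"x": 0,"y": -10,"z": 0,"rx": 0,"ry": 0,"rz": 0},{"x": 0,"y": -10,"z": -50,"rx": 0,"ry": 0,"rz": 0},{"x": 0,"y": -10,"z": -100,"rx": 0,"ry": 0,"rz": 0},{"x": 0,"y": -10,"z": -150,"rx": 0,"ry": 0,"rz": 0},{"x": 0,"y": -30,"z": -195,"rx": 0,"ry": 0,"rz": 0},{"x": 8,"y": -75,"z": -228,"rx": 0,"ry": 0,"rz": 0},{"x": 8,"y": -390,"z": -228,"rx": 0,"ry": 0,"rz": 0},{"x": 8,"y": -390,"z": -228,"rx": 0,"ry": 0,"rz": 0},{"x": 8,"y": -390,"z": -228,"rx": 0,"ry": 0,"rz": 0},{"x": 8,"y": -390,"z": -228,"rx": 0,"ry": 0,"rz": 0},{"x": 8,"y": -390,"z": -228,"rx": 0,"ry": 0,"rz": 0},{"x": 8,"y": -390,"z": -228,"rx": 0,"ry": 0,"rz": 0},{"x": 8,"y": -390,"z": -228,"rx": 0,"ry": 0,"rz": 0},{"x": 8,"y": -390,"z": -228,"rx": 0,"ry": 0,"rz": 0},{"x": 8,"y": -390,"z": -228,"rx": 0,"ry": 0,"rz": 0}])

```text
time: 7.3
tool_pos: [0.6192, -0.199, 0.3289]
tool_rot: [3.139, -0.002, -2.778]
contact_force: [0.1, 0.6, -0.1]
opening: 0.0004
grip_force: 0.0
```

```bash
python3 - <<'E'
from h import *
p=read_camera("wrist"); t=read_camera("top")
for n,c in(("w",p),("t",t)):
  for q in("vase","switch_top","plate_top","lamp_base"):
    print(n,q,[(np.round(d["point"],4).tolist(),round(d["confidence"],2)) for d in mark_of(c,q)][:3])
np.savez("w4.npz",**{k:np.array(v) for k,v in p.items()});np.savez("t4.npz",**{k:np.array(v) for k,v in t.items()})
b=cv2.resize(t["pixels"][185:260,148:218],None,fx=4,fy=4,interpolation=cv2.INTER_CUBIC)
c=np.zeros((384,280,3),np.uint8); c[:300]=b; cv2.imwrite("pics/4.png",np.hstack([p["pixels"],c]))
delta([.526,-.237,.33],3.506)
E
```

```text
w vase [([0.6541, -0.2289, 0.0018], 0.8), ([0.5313, -0.2308, -0.0008], 0.69)]
w switch_top []
w plate_top [([0.5311, -0.2291, 0.0012], 0.41)]
w lamp_base []
t vase [([0.5261, -0.2374, 0.0001], 0.76), ([0.4317, -0.3397, 0.0022], 0.73), ([0.6567, -0.2279, 0.0016], 0.46)]
t switch_top [([0.4828, 0.1859, 0.0501], 0.42)]
t plate_top [([0.5579, 0.2036, 0.049], 0.66)]
t lamp_base [([0.5562, 0.2034, -0.0004], 0.63)]
pos [ 0.6197 -0.1989  0.3305] rpy [-3.141  0.    -2.777] shift mm [101.1  -2.2   0.4] rot [-0.  0. -0.]
```

View pics/4.png

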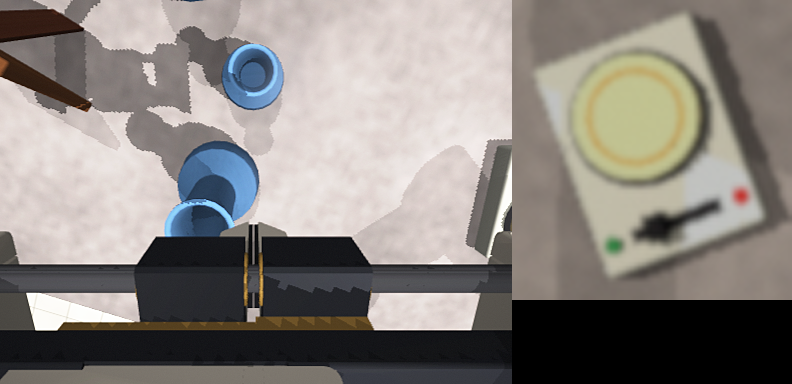

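The wrist view has the small vase's lip around (253,72); the big vase's lip, at (200,218), is well clear. The top crop shows the switch at (655,228), next to the green dot at (614,245). I'll fit the vase's silhouette to get its position accurately.

```bash
cat >> h.py <<'E'
from scipy.optimize import minimize
PROF=[(0,27),(10,31),(20,35),(35,37),(48,36),(60,34),(72,24),(82,17),(138,17),(150,21)]
def sil(p,x,y,z0=0,S=4):
    a=np.linspace(0,2*np.pi,48); m=np.zeros((384*S,512*S),np.uint8); prev=None
    for h,r in PROF:
        P=np.stack([x+r/1e3*np.cos(a),y+r/1e3*np.sin(a),0*a+z0+h/1e3],1)
        uv=cv2.projectPoints(P,np.array(p["rvec"],float),np.array(p["tvec"],float),np.array(p["K"],float),None)[0][:,0]*S+S/2
        if prev is not None: cv2.fillConvexPoly(m,cv2.convexHull(np.vstack([prev,uv]).astype(np.int32)),255)
        prev=uv
    return cv2.resize(m,(512,384),interpolation=cv2.INTER_AREA)/255.
def blue(p):
    i=np.array(p["pixels"]).astype(int); return (i[...,0]-i[...,2]>35).astype(float)
def fit(p,x,y,z0=0):
    t=blue(p); s=sil(p,x,y,z0)
    win=cv2.dilate(s,np.ones((21,21)))>0
    n,l=cv2.connectedComponents((t>0).astype(np.uint8)); k=np.bincount(l[(s>.5)&(l>0)]).argmax(); t=(l==k)*1.
    f=lambda q:np.abs(sil(p,x+q[0]/1e3,y+q[1]/1e3,z0)-t)[win].sum()
    r=minimize(f,[0,0],method="Nelder-Mead",options=dict(initial_simplex=[[0,0],[6,0],[0,6]],xatol=.1))
    return np.round([x+r.x[0]/1e3,y+r.x[1]/1e3],4),r.fun,t.sum()
E
python3 - <<'E'
from h import *
for n in("w4","t4"): print(n,fit(dict(np.load(n+".npz")),.527,-.236))
E
```

```text
w4 (array([ 0.5272, -0.2333]), np.float64(293.62745098039215), np.float64(3049.0))
t4 (array([ 0.5253, -0.2339]), np.float64(277.89803921568625), np.float64(299.0))
```

```bash
python3 - <<'E'
from h import *
p=dict(np.load("w4.npz")); Rm=cv2.Rodrigues(p["rvec"])[0]; c=-Rm.T@p["tvec"].ravel()
s=observe(); T=R.from_euler('xyz',s["tool_rot"]); print("cam in tool",T.inv().apply(c-s["tool_pos"]))
sc=read_camera("scene"); t=read_camera("top")
# heights of big vases: lip centre via two views (scene/top), pixel guesses from the first pictures
def tri(a,b):
    P=[np.array(q["K"])@np.hstack([cv2.Rodrigues(np.array(q["rvec"],float))[0],np.array(q["tvec"],float).reshape(3,1)]) for q in(sc,t)]
    X=cv2.triangulatePoints(P[0],P[1],np.array(a,float).reshape(2,1),np.array(b,float).reshape(2,1)); return (X[:3]/X[3]).ravel()
print(tri((198,152),(341,171)),tri((222,111),(388,261)),"small",tri((224,146),(341,220)))
E
```

```text
cam in tool [ 0.07883531  0.00013389 -0.09065457]
[ 0.65290801 -0.2279757   0.20142029] [ 0.42792    -0.3389706   0.19665838] small [ 0.53025041 -0.23198701  0.1480762 ]
```

The big vases are 200 mm tall and the small one is 150 mm, so the choice is confirmed. Nothing obstructs the way down. I'll open, move over the vase and descend.

Emit:
arm_command(series=[{"x": 50,"y": 0,"z": 0,"rx": 0,"ry": 0,"rz": 0},{"x": 99,"y": 0,"z": 0,"rx": 0,"ry": 0,"rz": 0},{"x": 99,"y": 0,"z": 0,"rx": 0,"ry": 0,"rz": 0},{"x": 99,"y": 0,"z": 0,"rx": 0,"ry": 0,"rz": 0},{"x": 99,"y": 0,"z": 0,"rx": 0,"ry": 0,"rz": 0},{"x": 99,"y": 0,"z": 0,"rx": 0,"ry": 0,"rz": 0},{"x": 99,"y": 0,"z": 40,"rx": 0,"ry": 0,"rz": 0},{"x": 99,"y": 0,"z": 80,"rx": 0,"ry": 0,"rz": 0},{"x": 99,"y": 0,"z": 110,"rx": 0,"ry": 0,"rz": 0},{"x": 99,"y": 0,"z": 135,"rx": 0,"ry": 0,"rz": 0},{"x": 99,"y": 0,"z": 155,"rx": 0,"ry": 0,"rz": 0},{"x": 99,"y": 0,"z": 168,"rx": 0,"ry": 0,"rz": 0},{"x": 99,"y": 0,"z": 173,"rx": 0,"ry": 0,"rz": 0},{"x": 99,"y": 0,"z": 173,"rx": 0,"ry": 0,"rz": 0}], hand=80)

```text
time: 9.3
tool_pos: [0.5275, -0.2343, 0.1569]
tool_rot: [3.141, -0.0, -2.778]
contact_force: [0.6, -0.2, 0.3]
opening: 0.0799
grip_force: 0.0
```

Emit:
arm_command(series=[{"x": 0,"y": 0,"z": 0,"rx": 0,"ry": 0,"rz": 0},{"x": 0,"y": 0,"z": 0,"rx": 0,"ry": 0,"rz": 0},{"x": 0,"y": 0,"z": 0,"rx": 0,"ry": 0,"rz": 0},{"x": 0,"y": 0,"z": 0,"rx": 0,"ry": 0,"rz": 0},{"x": 0,"y": 0,"z": 0,"rx": 0,"ry": 0,"rz": 0},{"x": 0,"y": 0,"z": 0,"rx": 0,"ry": 0,"rz": 0},{"x": 0,"y": 0,"z": 0,"rx": 0,"ry": 0,"rz": 0},{"x": 0,"y": 0,"z": 0,"rx": 0,"ry": 0,"rz": 0}], hand=20, squeeze=40)

```text
time: 10.1
tool_pos: [0.5272, -0.2344, 0.1575]
tool_rot: [-3.142, 0.0, -2.778]
contact_force: [-0.6, 1.3, 5.2]
opening: 0.0466
grip_force: 40.1
```

An opening of 46.6 mm isn't the 34 mm neck, so I'll look.

```bash
python3 - <<'E'
from h import *
s=observe(); print(s["opening"],s["grip_force"],s["contact_force"],s["torque"])
p=read_camera("wrist"); t=read_camera("scene")
b=cv2.resize(t["pixels"][80:220,160:290],None,fx=3.4,fy=3.4,interpolation=cv2.INTER_CUBIC)
a=p["pixels"][:, 100:412]; c=np.zeros((b.shape[0],312,3),np.uint8); c[:384]=a
cv2.imwrite("pics/5.png",np.hstack([c,b])); s=observe(); print(s["opening"],s["grip_force"])
E
```

```text
0.04663489944137207 40.052904969634255 [-0.62488528  1.30961091  5.15727674] [ 0.3357489   0.16395946 -0.00221105]
0.04638195971458411 40.068861959871356
```

View pics/5.png

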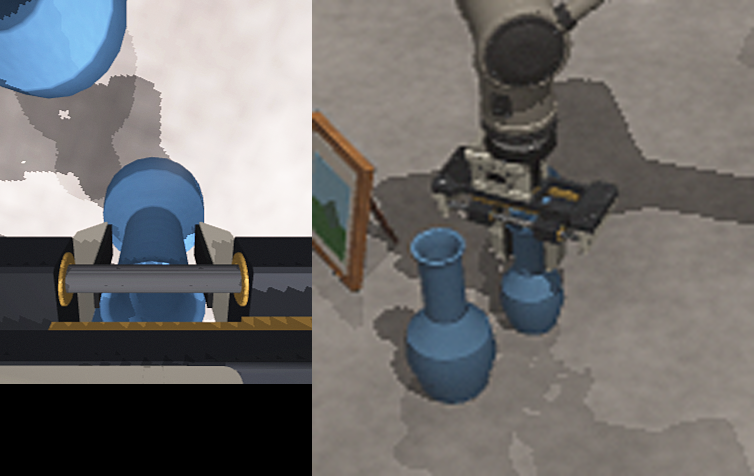

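The fingertips are bearing on the shoulder, since gaps show beside the neck at (115,270) and (195,270). I'll reopen, raise 10 mm and regrip.

Emit:
arm_command(series=[{"x": 0,"y": 0,"z": 0,"rx": 0,"ry": 0,"rz": 0},{"x": 0,"y": 0,"z": 0,"rx": 0,"ry": 0,"rz": 0},{"x": 0,"y": 0,"z": 0,"rx": 0,"ry": 0,"rz": 0},{"x": 0,"y": 0,"z": -5,"rx": 0,"ry": 0,"rz": 0},{"x": 0,"y": 0,"z": -10,"rx": 0,"ry": 0,"rz": 0},{"x": 0,"y": 0,"z": -10,"rx": 0,"ry": 0,"rz": 0}], hand=70, squeeze=10)

```text
time: 10.8
tool_pos: [0.5276, -0.2348, 0.1682]
tool_rot: [-3.14, 0.001, -2.778]
contact_force: [0.3, 0.2, 0.4]
opening: 0.0696
grip_force: 0.0
```

Emit:
arm_command(series=[{"x": 0,"y": 0,"z": 0,"rx": 0,"ry": 0,"rz": 0},{"x": 0,"y": 0,"z": 0,"rx": 0,"ry": 0,"rz": 0},{"x": 0,"y": 0,"z": 0,"rx": 0,"ry": 0,"rz": 0},{"x": 0,"y": 0,"z": 0,"rx": 0,"ry": 0,"rz": 0},{"x": 0,"y": 0,"z": 0,"rx": 0,"ry": 0,"rz": 0},{"x": 0,"y": 0,"z": 0,"rx": 0,"ry": 0,"rz": 0},{"x": 0,"y": 0,"z": 0,"rx": 0,"ry": 0,"rz": 0},{"x": 0,"y": 0,"z": 0,"rx": 0,"ry": 0,"rz": 0}], hand=20)

```text
time: 11.6
tool_pos: [0.5271, -0.2344, 0.1671]
tool_rot: [3.141, -0.0, -2.778]
contact_force: [-0.9, 2.2, -0.7]
opening: 0.0463
grip_force: 10.0
```

```bash
python3 - <<'E'
from h import *
p=read_camera("wrist"); im=cv2.resize(p["pixels"][190:340,160:350],None,fx=4.2,fy=4,interpolation=cv2.INTER_CUBIC)
cv2.imwrite("pics/6.png",im)
s=observe(); T=R.from_euler('xyz',s["tool_rot"])
for z in(.02,.03,.04,.05,.065):
  for w in(.017,.021,.023):
    P=T.apply([[0.,-w,z],[0,w,z]])+s["tool_pos"]
    print(z,w,cv2.projectPoints(P,np.array(p["rvec"],float),np.array(p["tvec"],float),np.array(p["K"],float),None)[0][:,0].round(0).tolist())
E
```

```text
0.02 0.017 [[212.0, 289.0], [293.0, 289.0]]
0.02 0.021 [[203.0, 289.0], [302.0, 289.0]]
0.02 0.023 [[198.0, 289.0], [307.0, 289.0]]
0.03 0.017 [[215.0, 276.0], [290.0, 276.0]]
0.03 0.021 [[206.0, 276.0], [299.0, 276.0]]
0.03 0.023 [[202.0, 276.0], [303.0, 276.0]]
0.04 0.017 [[217.0, 264.0], [287.0, 264.0]]
0.04 0.021 [[209.0, 264.0], [296.0, 264.0]]
0.04 0.023 [[205.0, 264.0], [300.0, 264.0]]
0.05 0.017 [[219.0, 254.0], [285.0, 254.0]]
0.05 0.021 [[212.0, 254.0], [293.0, 254.0]]
0.05 0.023 [[208.0, 254.0], [297.0, 254.0]]
0.065 0.017 [[222.0, 241.0], [283.0, 241.0]]
0.065 0.021 [[215.0, 241.0], [290.0, 241.0]]
0.065 0.023 [[212.0, 241.0], [293.0, 241.0]]
```

View pics/6.png

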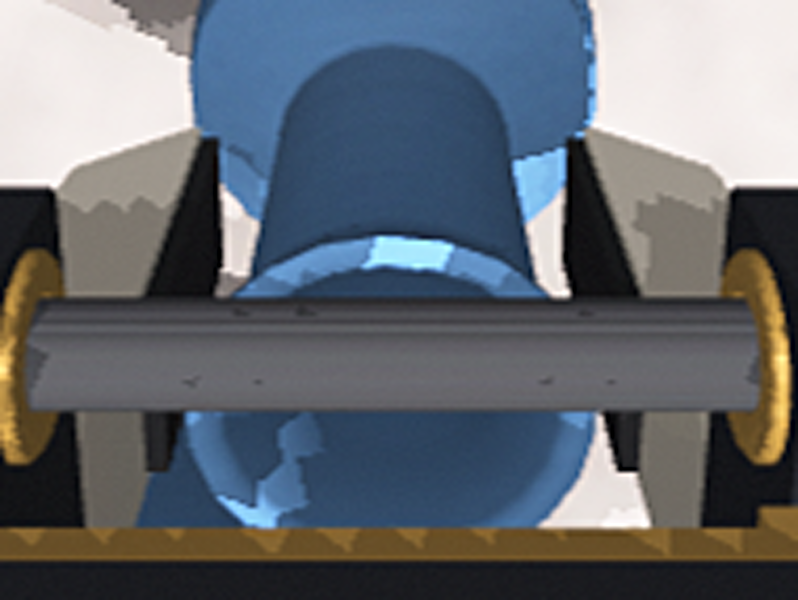

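The pads appear to be stopped by the lip, at crop (190..592, 430), rather than touching the neck. I'll try higher up to see what the width does.

Emit:
arm_command(series=[{"x": 0,"y": 0,"z": 0,"rx": 0,"ry": 0,"rz": 0},{"x": 0,"y": 0,"z": 0,"rx": 0,"ry": 0,"rz": 0},{"x": 0,"y": 0,"z": -10,"rx": 0,"ry": 0,"rz": 0},{"x": 0,"y": 0,"z": -18,"rx": 0,"ry": 0,"rz": 0},{"x": 0,"y": 0,"z": -18,"rx": 0,"ry": 0,"rz": 0}], hand=58)

```text
time: 12.15
tool_pos: [0.528, -0.235, 0.1872]
tool_rot: [-3.139, 0.002, -2.778]
contact_force: [-0.9, -0.8, -0.3]
opening: 0.0578
grip_force: 0.0
```

Emit:
arm_command(series=[{"x": 0,"y": 0,"z": 0,"rx": 0,"ry": 0,"rz": 0},{"x": 0,"y": 0,"z": 0,"rx": 0,"ry": 0,"rz": 0},{"x": 0,"y": 0,"z": 0,"rx": 0,"ry": 0,"rz": 0},{"x": 0,"y": 0,"z": 0,"rx": 0,"ry": 0,"rz": 0},{"x": 0,"y": 0,"z": 0,"rx": 0,"ry": 0,"rz": 0},{"x": 0,"y": 0,"z": 0,"rx": 0,"ry": 0,"rz": 0}], hand=20)

```text
time: 12.75
tool_pos: [0.5271, -0.2344, 0.1851]
tool_rot: [3.141, -0.0, -2.778]
contact_force: [-0.8, 1.5, 1.0]
opening: 0.0441
grip_force: 10.0
```

The fingers now hold the lip itself, with the pads bearing on it; narrower parts can't be reached past it. Gripped there, the vase hangs plumb. I'll firm the squeeze and lift gently.

Emit:
arm_command(series=[{"x": 0,"y": 0,"z": 0,"rx": 0,"ry": 0,"rz": 0},{"x": 0,"y": 0,"z": 0,"rx": 0,"ry": 0,"rz": 0},{"x": 0,"y": 0,"z": 0,"rx": 0,"ry": 0,"rz": 0},{"x": 0,"y": 0,"z": -5,"rx": 0,"ry": 0,"rz": 0},{"x": 0,"y": 0,"z": -15,"rx": 0,"ry": 0,"rz": 0},{"x": 0,"y": 0,"z": -25,"rx": 0,"ry": 0,"rz": 0},{"x": 0,"y": 0,"z": -30,"rx": 0,"ry": 0,"rz": 0},{"x": 0,"y": 0,"z": -30,"rx": 0,"ry": 0,"rz": 0}], squeeze=40)

```text
time: 13.55
tool_pos: [0.5276, -0.2348, 0.2165]
tool_rot: [-3.14, 0.002, -2.778]
contact_force: [0.6, -0.6, -2.5]
opening: 0.0438
grip_force: 39.9
```

```bash
python3 - <<'E'
from h import *
p=read_camera("wrist"); t=read_camera("scene"); s=observe(); print(s["opening"],s["grip_force"],s["contact_force"],s["tool_pos"])
b=cv2.resize(t["pixels"][95:195,185:275],None,fx=4.5,fy=4.5,interpolation=cv2.INTER_CUBIC)
a=p["pixels"][:, 100:412]; c=np.zeros((b.shape[0],312,3),np.uint8); c[:384]=a
cv2.imwrite("pics/7.png",np.hstack([c,b]))
E
```

```text
0.04349998923154251 39.857777104043635 [ 0.48006058 -0.06798536 -4.18283499] [ 0.52709009 -0.23449654  0.21527525]
```

View pics/7.png

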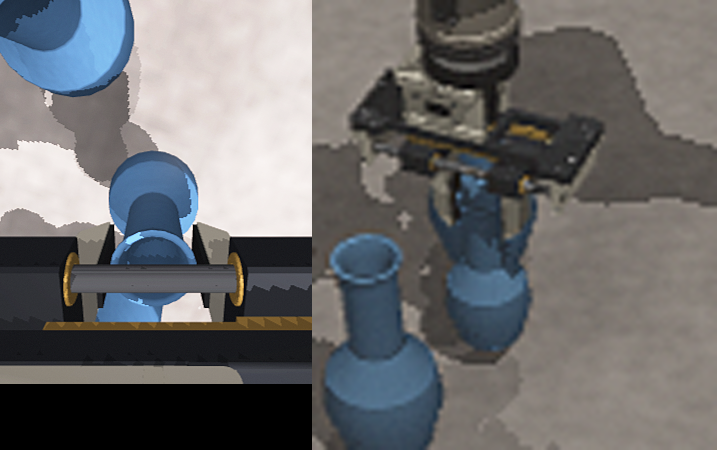

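It lifted cleanly (4 N) and looks upright: body at crop (488,310), lip at (153,265). I'll carry it at moderate speed to the plate.

Emit:
arm_command(series=[{"x": 0,"y": 0,"z": -20,"rx": 0,"ry": 0,"rz": 0},{"x": 0,"y": 0,"z": -45,"rx": 0,"ry": 0,"rz": 0},{"x": -4,"y": 8,"z": -60,"rx": 0,"ry": 0,"rz": 0},{"x": -12,"y": 26,"z": -60,"rx": 0,"ry": 0,"rz": 0},{"x": -23,"y": 50,"z": -60,"rx": 0,"ry": 0,"rz": 0},{"x": -36,"y": 78,"z": -60,"rx": 0,"ry": 0,"rz": 0},{"x": -50,"y": 107,"z": -60,"rx": 0,"ry": 0,"rz": 0},{"x": -64,"y": 137,"z": -60,"rx": 0,"ry": 0,"rz": 0},{"x": -78,"y": 167,"z": -60,"rx": 0,"ry": 0,"rz": 0},{"x": -92,"y": 197,"z": -60,"rx": 0,"ry": 0,"rz": 0},{"x": -106,"y": 227,"z": -60,"rx": 0,"ry": 0,"rz": 0},{"x": -120,"y": 257,"z": -60,"rx": 0,"ry": 0,"rz": 0},{"x": -134,"y": 287,"z": -60,"rx": 0,"ry": 0,"rz": 0},{"x": -148,"y": 317,"z": -60,"rx": 0,"ry": 0,"rz": 0},{"x": -161,"y": 345,"z": -60,"rx": 0,"ry": 0,"rz": 0},{"x": -172,"y": 369,"z": -60,"rx": 0,"ry": 0,"rz": 0},{"x": -180,"y": 386,"z": -60,"rx": 0,"ry": 0,"rz": 0},{"x": -185,"y": 396,"z": -60,"rx": 0,"ry": 0,"rz": 0},{"x": -185,"y": 396,"z": -60,"rx": 0,"ry": 0,"rz": 0},{"x": -185,"y": 396,"z": -60,"rx": 0,"ry": 0,"rz": 0}])

```text
time: 15.65
tool_pos: [0.5592, 0.2008, 0.2749]
tool_rot: [-3.141, -0.001, -2.778]
contact_force: [-0.0, 0.3, -3.3]
opening: 0.0438
grip_force: 39.9
```

```bash
python3 - <<'E'
from h import *
p=read_camera("wrist"); t=read_camera("scene"); s=observe(); print(s["opening"],s["grip_force"],s["contact_force"])
for n,c in(("w",p),("s",t)):
  for q in("vase","plate_top","switch_top"):
    print(n,q,[(np.round(d["point"],4).tolist(),round(d["confidence"],2)) for d in mark_of(c,q)][:4])
delta([.559,.2015,.275],3.506)
T=read_camera("scene")
# scene silhouette (lower part only matters): fit x,y,z of foot/belly
B=blue(T); n,l,st,ce=cv2.connectedComponentsWithStats(B.astype(np.uint8)); print([(st[i].tolist()) for i in range(1,n) if st[i,4]>30])
best=None
for z in(.085,.09,.095,.1,.105):
    try: print(z,fit(T,.559,.2015,z))
    except Exception as e: print(e)
np.savez("s8.npz",**{k:np.array(v) for k,v in T.items()}); np.savez("w8.npz",**{k:np.array(v) for k,v in p.items()})
E
```

```text
0.04354499475989201 39.858385800907854 [-0.43720727  0.09630981 -3.48062993]
w vase [([0.5615, 0.2049, 0.0888], 0.84)]
w plate_top []
w switch_top [([0.4781, 0.1846, 0.0514], 0.85)]
s vase [([0.6568, -0.2257, -0.0024], 0.79), ([0.5596, 0.197, 0.0896], 0.68), ([0.4335, -0.341, -0.0016], 0.66)]
s plate_top [([0.5601, 0.2041, 0.0475], 0.71)]
s switch_top []
pos [0.5593 0.2009 0.2753] rpy [ 3.142  0.    -2.779] shift mm [0.1 0.6 0.3] rot [ 0.   0.  -0.1]
[[105, 0, 24, 15, 265], [214, 106, 14, 9, 85], [211, 116, 23, 33, 355], [189, 147, 16, 11, 117], [188, 157, 25, 35, 446], [300, 201, 20, 20, 226]]
0.085 (array([0.5398, 0.1934]), np.float64(429.58039215686273), np.float64(226.0))
0.09 (array([0.5415, 0.1951]), np.float64(435.9019607843137), np.float64(226.0))
0.095 (array([0.5483, 0.1976]), np.float64(442.69803921568626), np.float64(226.0))
0.1 (array([0.5531, 0.2003]), np.float64(449.3254901960784), np.float64(226.0))
0.105 (array([0.5576, 0.2028]), np.float64(454.94117647058823), np.float64(226.0))
```

The networks put the vase foot at (0.5605, 0.201, 0.089) and the plate at (0.559, 0.2025). That is centred within a millimetre or two, so I'll lower it.

Emit:
arm_command(series=[{"x": 0,"y": 1,"z": 12,"rx": 0,"ry": 0,"rz": 0},{"x": 0,"y": 1,"z": 24,"rx": 0,"ry": 0,"rz": 0},{"x": 0,"y": 1,"z": 32,"rx": 0,"ry": 0,"rz": 0},{"x": 0,"y": 1,"z": 38,"rx": 0,"ry": 0,"rz": 0},{"x": 0,"y": 1,"z": 41,"rx": 0,"ry": 0,"rz": 0},{"x": 0,"y": 1,"z": 43,"rx": 0,"ry": 0,"rz": 0},{"x": 0,"y": 1,"z": 43,"rx": 0,"ry": 0,"rz": 0}])

```text
time: 16.8
tool_pos: [0.5589, 0.2023, 0.2322]
tool_rot: [3.142, 0.0, -2.778]
contact_force: [-0.3, -0.9, -3.9]
opening: 0.0437
grip_force: 39.9
```

Emit:
arm_command(series=[{"x": 0,"y": 0,"z": 1,"rx": 0,"ry": 0,"rz": 0},{"x": 0,"y": 0,"z": 2,"rx": 0,"ry": 0,"rz": 0},{"x": 0,"y": 0,"z": 3,"rx": 0,"ry": 0,"rz": 0},{"x": 0,"y": 0,"z": 3,"rx": 0,"ry": 0,"rz": 0}])

```text
time: 17.2
tool_pos: [0.5591, 0.2025, 0.2299]
tool_rot: [-3.142, 0.002, -2.778]
contact_force: [-0.2, 0.3, 1.3]
opening: 0.0433
grip_force: 40.0
```

It is in contact. I'll press now.

Emit:
arm_command(series=[{"x": 0,"y": 0,"z": 1,"rx": 0,"ry": 0,"rz": 0},{"x": 0,"y": 0,"z": 2,"rx": 0,"ry": 0,"rz": 0},{"x": 0,"y": 0,"z": 3,"rx": 0,"ry": 0,"rz": 0},{"x": 0,"y": 0,"z": 4,"rx": 0,"ry": 0,"rz": 0},{"x": 0,"y": 0,"z": 5,"rx": 0,"ry": 0,"rz": 0},{"x": 0,"y": 0,"z": 6,"rx": 0,"ry": 0,"rz": 0},{"x": 0,"y": 0,"z": 7,"rx": 0,"ry": 0,"rz": 0},{"x": 0,"y": 0,"z": 8,"rx": 0,"ry": 0,"rz": 0},{"x": 0,"y": 0,"z": 8,"rx": 0,"ry": 0,"rz": 0}])

```text
time: 18.1
tool_pos: [0.5591, 0.2024, 0.2216]
tool_rot: [-3.142, 0.001, -2.778]
contact_force: [0.8, 0.9, 6.7]
opening: 0.0435
grip_force: 40.1
```

Emit:
arm_command(series=[{"x": 0,"y": 0,"z": 1,"rx": 0,"ry": 0,"rz": 0},{"x": 0,"y": 0,"z": 2,"rx": 0,"ry": 0,"rz": 0},{"x": 0,"y": 0,"z": 2,"rx": 0,"ry": 0,"rz": 0}])

```text
time: 18.4
tool_pos: [0.5593, 0.2025, 0.2209]
tool_rot: [-3.141, 0.003, -2.778]
contact_force: [-2.3, -0.1, 12.1]
opening: 0.0437
grip_force: 40.3
```

Emit:
arm_command(series=[{"x": 0,"y": 0,"z": 1,"rx": 0,"ry": 0,"rz": 0},{"x": 0,"y": 0,"z": 1,"rx": 0,"ry": 0,"rz": 0},{"x": 0,"y": 0,"z": 1,"rx": 0,"ry": 0,"rz": 0},{"x": 0,"y": 0,"z": 1,"rx": 0,"ry": 0,"rz": 0},{"x": 0,"y": 0,"z": 1,"rx": 0,"ry": 0,"rz": 0}])

```text
time: 18.9
tool_pos: [0.5595, 0.2026, 0.2209]
tool_rot: [-3.141, 0.004, -2.778]
contact_force: [-3.2, 0.2, 17.3]
opening: 0.0435
grip_force: 40.4
```

```bash
python3 - <<'E'
from h import *
p=read_camera("wrist"); t=read_camera("scene"); s=observe(); print(s["opening"],s["tool_pos"],s["contact_force"])
for n,c in(("w",p),("s",t)):
  for q in("vase","plate_top"):
    print(n,q,[(np.round(d["point"],4).tolist(),round(d["confidence"],2)) for d in mark_of(c,q)][:4])
b=cv2.resize(t["pixels"][170:260,265:355],None,fx=4.5,fy=4.5,interpolation=cv2.INTER_CUBIC)
a=p["pixels"][:, 60:452]; c=np.zeros((b.shape[0],392,3),np.uint8); c[:384]=a
cv2.imwrite("pics/8.png",np.hstack([c,b]))
E
```

```text
0.04328941234924397 [0.55948755 0.20259466 0.22085797] [-3.4650732   0.25626622 17.64968564]
w vase [([0.561, 0.2079, 0.0342], 0.68)]
w plate_top []
s vase [([0.6572, -0.2264, -0.0055], 0.98), ([0.4325, -0.3419, 0.0016], 0.65), ([0.5642, 0.2001, 0.0369], 0.64)]
s plate_top [([0.5613, 0.1996, 0.0341], 0.48), ([0.7368, -0.017, -0.0009], 0.43)]
```

View pics/8.png

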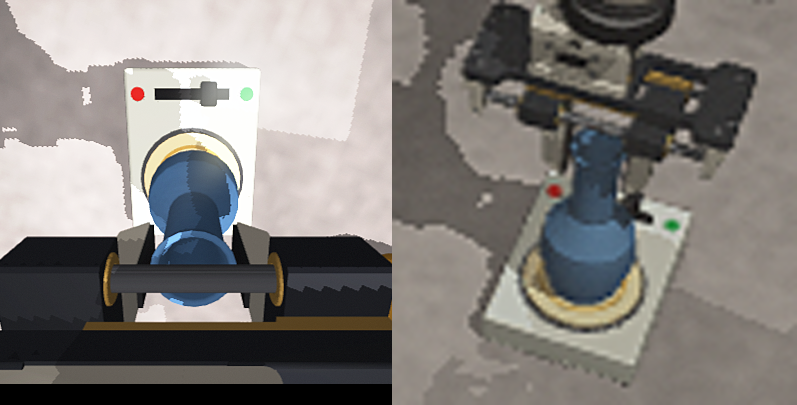

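The vase stands upright and centred, with its foot at z ≈ 0.035, so the plate is fully down. It was held for more than 0.5 s, and the switch is at the green end, (208,93) in the crop. I'll let the plate rise.

Emit:
arm_command(series=[{"x": 0,"y": 0,"z": -1.5,"rx": 0,"ry": 0,"rz": 0},{"x": 0,"y": 0,"z": -3,"rx": 0,"ry": 0,"rz": 0},{"x": 0,"y": 0,"z": -4.5,"rx": 0,"ry": 0,"rz": 0},{"x": 0,"y": 0,"z": -6,"rx": 0,"ry": 0,"rz": 0},{"x": 0,"y": 0,"z": -7.5,"rx": 0,"ry": 0,"rz": 0},{"x": 0,"y": 0,"z": -9,"rx": 0,"ry": 0,"rz": 0},{"x": 0,"y": 0,"z": -10.5,"rx": 0,"ry": 0,"rz": 0},{"x": 0,"y": 0,"z": -11.5,"rx": 0,"ry": 0,"rz": 0},{"x": 0,"y": 0,"z": -11.5,"rx": 0,"ry": 0,"rz": 0},{"x": 0,"y": 0,"z": -11.5,"rx": 0,"ry": 0,"rz": 0}])

```text
time: 20.2
tool_pos: [0.5588, 0.2023, 0.2295]
tool_rot: [3.142, -0.0, -2.778]
contact_force: [1.1, 0.6, 2.0]
opening: 0.0437
grip_force: 40.0
```

Next I'll raise it a little more until the force is about zero, then ease the grip and open.

Emit:
arm_command(series=[{"x": 0,"y": 0,"z": -0.7,"rx": 0,"ry": 0,"rz": 0},{"x": 0,"y": 0,"z": -0.7,"rx": 0,"ry": 0,"rz": 0},{"x": 0,"y": 0,"z": -0.7,"rx": 0,"ry": 0,"rz": 0}], squeeze=15)

```text
time: 20.5
tool_pos: [0.5588, 0.2023, 0.2303]
tool_rot: [3.141, -0.0, -2.778]
contact_force: [0.7, 1.3, 1.4]
opening: 0.0439
grip_force: 15.0
```

Emit:
arm_command(series=[{"x": 0,"y": 0,"z": 0,"rx": 0,"ry": 0,"rz": 0},{"x": 0,"y": 0,"z": 0,"rx": 0,"ry": 0,"rz": 0},{"x": 0,"y": 0,"z": 0,"rx": 0,"ry": 0,"rz": 0},{"x": 0,"y": 0,"z": 0,"rx": 0,"ry": 0,"rz": 0},{"x": 0,"y": 0,"z": 0,"rx": 0,"ry": 0,"rz": 0},{"x": 0,"y": 0,"z": 0,"rx": 0,"ry": 0,"rz": 0}], hand=75)

```text
time: 21.1
tool_pos: [0.5588, 0.2023, 0.2304]
tool_rot: [3.142, -0.0, -2.778]
contact_force: [0.4, -0.2, -0.4]
opening: 0.075
grip_force: 0.0
```

Emit:
arm_command(series=[{"x": 0,"y": 0,"z": -10,"rx": 0,"ry": 0,"rz": 0},{"x": 0,"y": 0,"z": -30,"rx": 0,"ry": 0,"rz": 0},{"x": 0,"y": 0,"z": -60,"rx": 0,"ry": 0,"rz": 0},{"x": 0,"y": 0,"z": -90,"rx": 0,"ry": 0,"rz": 0},{"x": -30,"y": 0,"z": -110,"rx": 0,"ry": 0,"rz": 0},{"x": 10,"y": -40,"z": -110,"rx": 0,"ry": 0,"rz": 0},{"x": 10,"y": -80,"z": -110,"rx": 0,"ry": 0,"rz": 0},{"x": 10,"y": -120,"z": -110,"rx": 0,"ry": 0,"rz": 0},{"x": 10,"y": -150,"z": -110,"rx": 0,"ry": 0,"rz": 0},{"x": 10,"y": -150,"z": -110,"rx": 0,"ry": 0,"rz": 0}])

```text
time: 22.1
tool_pos: [0.6039, 0.0549, 0.3409]
tool_rot: [-3.14, 0.0, -2.782]
contact_force: [-1.2, 0.6, 0.4]
opening: 0.0749
grip_force: 0.0
```

```bash
python3 - <<'E'
from h import *
p=read_camera("top"); t=read_camera("scene"); s=observe(); print(s["opening"],s["tool_pos"],s["contact_force"],s["time"])
for n,c in(("t",p),("s",t)):
  for q in("vase","plate_top","switch_top","cat","paperweight","frame"):
    print(n,q,[(np.round(d["point"],4).tolist(),round(d["confidence"],2)) for d in mark_of(c,q)][:4])
b=cv2.resize(t["pixels"][170:260,265:355],None,fx=4.2,fy=4.2,interpolation=cv2.INTER_CUBIC)
a=cv2.resize(p["pixels"][175:265,135:230],None,fx=4.2,fy=4.2,interpolation=cv2.INTER_CUBIC)
cv2.imwrite("pics/9.png",np.hstack([a,b]))
E
```

```text
0.07467023316979524 [0.60286671 0.05820566 0.3408693 ] [ 0.06700626  0.10194748 -0.19072616] 22.2
t vase [([0.4324, -0.3415, 0.0018], 0.87), ([0.6548, -0.2287, 0.0028], 0.85), ([0.5594, 0.2016, 0.0477], 0.78)]
t plate_top [([0.5578, 0.2048, 0.0513], 0.5)]
t switch_top []
t cat [([0.6009, 0.4543, 0.0018], 0.85)]
t paperweight [([0.7373, -0.0194, 0.0034], 0.72)]
t frame [([0.5937, -0.4804, 0.0006], 0.79)]
s vase [([0.4287, -0.3412, -0.0013], 0.93), ([0.6561, -0.2272, -0.0032], 0.86), ([0.5624, 0.2028, 0.0473], 0.81)]
s plate_top [([0.5599, 0.2056, 0.048], 0.78)]
s switch_top []
s cat [([0.5965, 0.4573, 0.0002], 0.79)]
s paperweight [([0.7382, -0.0159, -0.0019], 0.63)]
s frame [([0.5909, -0.4786, 0.0001], 0.82)]
```

View pics/9.png

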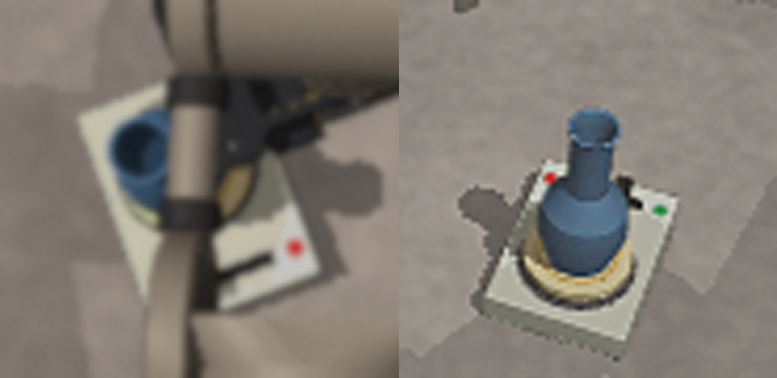

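The vase stands upright and centred on the raised plate, at (590,190) in the crop. The switch is by the green dot, the bystanders haven't moved and the arm is clear.

```bash
python3 -c "
from cell import *
print(hand_in())"
```

```text
the job is handed in; nothing more can be done
None
```

The job is handed in after about 22 s of robot time: the switch is fully at the green end, the vase pressed the plate fully down for over half a second and now stands upright on the raised plate, and the cat, frame and paperweight are where they were.

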